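# Set the bevel dial of the sharpening station

### The arm

A 6-joint arm with a two-finger parallel gripper is mounted at the origin on the work surface. World frame = base frame: x ahead of the robot, y to its left, z up, the work surface at z = 0. Lengths are in m, angles in rad, forces in N, time in s.
With the tool pointing down it reaches from about 0.35 to 0.775 m from the base axis. Payload 5.5 kg.
Tool frame: the origin (TCP) lies at the very end of the fingers, on their centre line; the grasp point (between the pads) lies hold_point_z behind it (hold_point_z is the distance from the TCP to the grasp point, in m); x points along the fingers, y is the direction in which the jaws open and shut, and the axes are right-handed (so a half turn about x gives the same grasp; the last joint's range is limited). The gripper opens to 85 mm and grips with 20 to 120 N. Pads are 22 mm wide; open, the fingers measure 114 mm over their backs; the gripper's body (76 mm by 85 mm) begins 54 mm behind the grasp point. The pads swing forward as they close: fully open they stand 13 mm farther back than shut.
Start: joints at [-1.321, 0.313, 0.046, 1.304, 0, 1.431], TCP at [0.219, -0.532, 0.231] pointing down, gripper open.
Joint ranges: [-2.76, 2.76], [-0.86, 1.69], [-1.03, 1.26], [-2.2, 2.34], [-1.47, 1.5], [-3.14, 3.14]. Speed limits (rad/s): [2.57, 2.57, 3.14, 3.14, 3.14, 3.14].

### API

Orientations are given as a unit quaternion [w, x, y, z].
In Python, from workcell import * gives the robot as it stands. The module is installed in compiled form; this text tells all that it offers.
- The arm moves only by the tool step_arm, never from a script. Its argument "targets" is a list of rows, each a list of 3 entries, a list of its own where there are three numbers: the turn, a rotation vector about the tool's x, y, z in degrees, then the shift along the tool's x, y, z in cm, then the finger opening in cm, from 0 to 8.54. A call has exactly 10 rows; each row shifts and turns the commanded pose from where the row before left it, along the tool's axes as they then stand; what a row does not reach is not made up. A row lasts 1/10 s, in which the tool goes at most 50 mm and 8.59 degrees, less where a joint would pass 70% of its speed; a pose out of reach is approached as far as the arm can. A call with a gripper value outside its range is refused whole. The fingers move at their own pace and stop on an object; "force" is the grip in N (left out, the last holds). Time passes only in rows, so rows that do not move let the fingers close, or fill a call up. It gives the time, the measured TCP pose, the force and the opening at its end, in the units of the state.
- get_state(): the state, without advancing time (a new reading comes with each control period).
- read_camera(name): name is "scene" or "top" or "wrist"; returns the picture (384x512x3 uint8, red, green, blue); there is no depth.
- camera_model(name): a dict with "fx", "fy", "cx", "cy" (pixels), "dist_coeffs" ([k1, k2, p1, p2, k3] as OpenCV has them; the pictures are not rectified), "xyz" and "rotation" of the camera in the world; the wrist camera has in their place "T_tool_cam" (4x4, takes a point from camera to tool coordinates, whose origin is the TCP and whose axes are the tool frame's). Camera axes: x right, y down, z forward; pixel columns grow to the right and rows downward; lengths in m; the calibration is good to about 2 mm. A picture is of the moment at which its call begins: read the wrist's pose just before it. camera_model takes no time and is no camera call.
- hand_in(): hands the job in, once; it reports no verdict.
Trained networks look in the newest picture that a camera, given by its name, has taken for a name from the list of things; names that differ only in an ending like _2 or _b are one class to them, and where a whole thing is asked for, a point or a joint stands for the part that bears it (a point fixed in the world has none). Each returns a list of dicts, best first, with "p" (0 to 1); they miss things now and then, are a little off and sometimes report something else, mostly with a low value. They report only what shows in the picture. A call takes as long as a camera call.
- find_in(camera, label): "extent" ([left, top, width, height] in pixels, round what is visible of it).
- silhouettes(camera, label): "mask" (384x512 bool, what is visible of it) and "extent" ([left, top, width, height] in pixels, round what is visible of it).
The state is a dict: "clock": time; "joint_pos": joint angles; "qvel": joint speeds; "tau": joint torques, N m; "tcp_pos": TCP position; "orientation": TCP orientation; "wrist_force": force on the tool from outside, world axes, zero at the start; "ft_torque": the same for the moment, N m; "finger_gap": finger opening in m.
Only numpy, scipy, OpenCV 4.12 (cv2) and the standard library are available. Lean on these libraries where they do the work, as an engineer would, in place of code of your own. Each camera call takes 0.05 s, during which the arm holds its last target.

### The job

Set the bevel angle on the sharpening station: bring the big dial's pointer into line with the broad index mark on the dial's rim. The big knob spins idly unless it is pushed in against its spring, so push it in firmly enough to drive the pointer while you turn it, but do not ram it; then let go of it so that it springs back out. Leave the small speed knob and everything lying on the bench as they are.

Things in the scene. Friction and masses are not known exactly. Their poses are not given: they have to be found in the camera images.
- dial: Round aluminium dial face, 148 mm across, on the front panel of the machine, which faces away from the robot and slopes at 35 degrees. Origin: centre of the dial, in the panel's surface, 97 mm above the bench. z points out of the panel (up and away from the robot, 35 degrees from vertical) and is the axis of knob, pointer and index mark; x points up the slope, y to the left as seen from in front of the panel.
- deck (a point): Centre of the flat top of the grey bench-top sharpening station (300 wide, 320 deep, 148 mm high, fixed; a grey grinding disc lies on top). Its sloping panel is 180 mm long along the dial's x and reaches from y = -180 to +120 mm of the dial. Nothing behind the panel rises more than 25 mm above the panel's plane.
- knob: The big knob's sliding core; the grip turns on it. Origin at the dial centre, moving in with the knob; axes as the dial's. It moves from 3.5 N, its spring adding 0.7 N per mm. 2 to 8 mm in (differs each time) a firm clutch plate stops it. Only then does it drive the pointer, by friction: 17 N of total push at least, 20 to 30 N is good, over 40 N is ramming. Pushed less, it spins freely.
- grip: The turning part of the big knob, black: a round skirt 72 mm across, its upper face 22 mm out from the panel when the knob is out, and on it an upright bar 56 mm long, 14 mm wide, 24 mm high, its top 46 mm out. Origin as knob; x runs along the bar (ends alike), z out of the panel. It turns endlessly, almost without resistance when out. Fingertips holding the bar can push on the skirt.
- pointer: Dark steel arrow flat on the dial face, from under the skirt to 58 mm from the axis. Origin at the dial centre, x along the arrow to its tip, z out of the panel. Only the pushed-in knob moves it (0.13 N m; turned fast it slips); it stays where left and stops 137 degrees either side of straight up the slope. It starts on the left half; the index mark is always clockwise from it, 55 to 150 degrees.
- index_mark: Dark steel mark, 5 mm broad and 13 mm long, flat on the dial's rim from 59 to 72 mm from the axis: broader than the thin scale ticks (61 to 67 mm from the axis, every 30 degrees). Origin at the dial centre, x from it towards the mark, z out of the panel. It cannot be moved.
- pointer_tip (a point): Tip of the pointer, 58 mm from the dial's axis.
- index_tip (a point): Point at the inner end of the index mark, 58 mm from the dial's axis, where the pointer's tip must come.
- grip_top (a point): Centre of the top of the bar grip, on the dial's axis, 46 mm out from the panel when the knob is out.
- speed (a joint): Turn of the small black speed knob (bar grip about 30 mm across, on a grey base 132 mm to the right of the dial's centre (dial -y) on the same panel), rad; to be left alone.
- speed_end (a point): One end of the small speed knob's bar grip, 13 mm from that knob's axis.
- chisel_wide: Wide chisel with wooden handle, 235 mm long, lying in front of the machine's panel. Leave alone.
- chisel_narrow: Narrow chisel, 245 mm long, lying beside the machine, on the dial's +y side. Leave alone.
- stone: Grey oilstone 60 x 150 x 25 mm lying on the bench, on the left. Leave alone.
- paste_bar: Pale bar of honing paste 45 x 100 x 28 mm lying beside the machine, on the dial's -y side. Leave alone.
- hammer: Hammer lying on the bench, on the right. Leave alone.
- offcut: Wooden offcut 50 x 110 x 22 mm lying in front of the machine's panel. Leave alone.
- oil_can: Round steel can, 60 mm across, 110 mm high, standing on the bench on the left. Leave alone.

How it is judged:
By the outcome, as a careful person would: the job done as asked, in the order asked, and still so for the second after the job is handed in, with the robot touching nothing.
It also fails if it takes over 64 s, if anything falls off the work surface, if the arm or the gripper's body presses on something with over 40 N, if the wrist force passes 120 N, or if a joint passes its speed limit or range.

## Working session

There is one attempt and no reset: what is moved stays moved. The work goes in short steps, Python scripts to look and compute and a tool call to move; the robot and the scene stay as the last step left them, time stands still between calls to the robot, and variables do not carry over. Pictures are saved under pics/ and viewed, and the job is handed in when it is done.

Besides the shell and the picture viewer there is one more tool, called after ">>>" as name(argument=value, ...), one argument or row to a line, values as JSON. step_arm: Moves the arm, as the interface text tells. Its arguments: {"type":"object","properties":{"targets":{"type":"array","items":{"type":"array"}},"force":{"type":"number"}},"required":["targets"]}

```bash
mkdir -p pics; python3 - <<'E'
from workcell import *
import cv2,numpy as np
s=get_state(); print(s)
for n in ["scene","top","wrist"]:
    im=read_camera(n); cv2.imwrite(f"pics/{n}0.png",im[:,:,::-1]); m=camera_model(n); print(n,m)
E
```

```text
{'clock': 0.0, 'joint_pos': array([-1.32058853e+00,  3.14055163e-01,  4.50155960e-02,  1.30362445e+00,
       -8.65453049e-06,  1.43118395e+00]), 'qvel': array([-0.00050746,  0.00039445,  0.00106604,  0.00093954,  0.00091827,
        0.00020333]), 'tau': array([ 2.60449415e-04, -4.80623603e+01,  2.98534852e+01,  1.93628110e-02,
        2.23368971e-05,  3.84017170e-06]), 'tcp_pos': array([ 0.21836871, -0.53137605,  0.23039271]), 'orientation': array([-0.13629205, -0.69367792, -0.13761035,  0.69375702]), 'wrist_force': array([ 0.11905365, -0.83856282,  0.45020223]), 'ft_torque': array([-0.00262001, -0.00674305, -0.00829687]), 'finger_gap': 0.08514555675523572}
scene {'fx': 487.7933177468351, 'fy': 487.7933177468351, 'cx': 264.6335861551064, 'cy': 190.9740720806683, 'dist_coeffs': array([-0.21088313,  0.        ,  0.        ,  0.        ,  0.        ]), 'xyz': array([1.2352474 , 0.68993228, 1.32713449]), 'rotation': array([-0.13032296,  0.37502107,  0.85994391, -0.32073601])}
top {'fx': 495.4113279890513, 'fy': 495.4113279890513, 'cx': 267.8225986759998, 'cy': 190.63369104656886, 'dist_coeffs': array([-0.1029185,  0.       ,  0.       ,  0.       ,  0.       ]), 'xyz': array([0.31882305, 0.00868532, 1.81925324]), 'rotation': array([-0.04334731,  0.70792502, -0.70352507,  0.04489603])}
wrist {'fx': 272.51699133316475, 'fy': 272.51699133316475, 'cx': 255.53647400067916, 'cy': 190.1537447588392, 'dist_coeffs': array([-0.03883097,  0.        ,  0.        ,  0.        ,  0.        ]), 'T_tool_cam': array([[-8.32538914e-05, -2.83530452e-01,  9.58963230e-01,
        -1.42526789e-01],
       [ 9.99999579e-01, -9.00383845e-04, -1.79394139e-04,
         5.64513669e-04],
       [ 9.14298701e-04,  9.58962810e-01,  2.83530408e-01,
        -7.20434227e-02],
       [ 0.00000000e+00,  0.00000000e+00,  0.00000000e+00,
         1.00000000e+00]])}
```

```bash
python3 - <<'E'
import workcell
print([x for x in dir(workcell) if x[0]!='_'], getattr(workcell,'hold_point_z',None))
E
```

```text
['MotionError', 'camera_model', 'find_in', 'get_state', 'hand_in', 'hold_point_z', 'read_camera', 'silhouettes'] 0.0187
```

View pics/scene0.png

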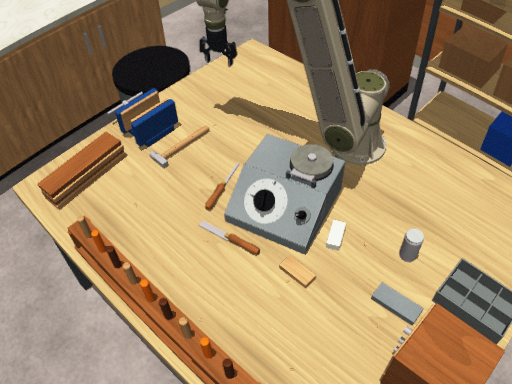

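View pics/top0.png

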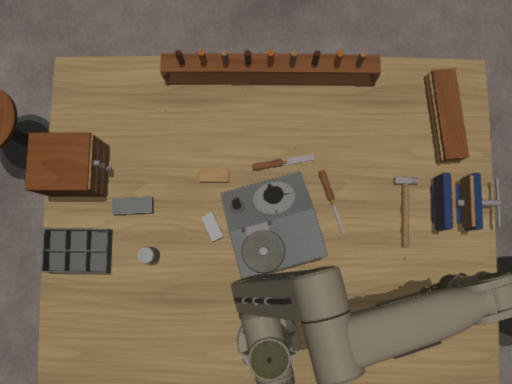

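View pics/wrist0.png

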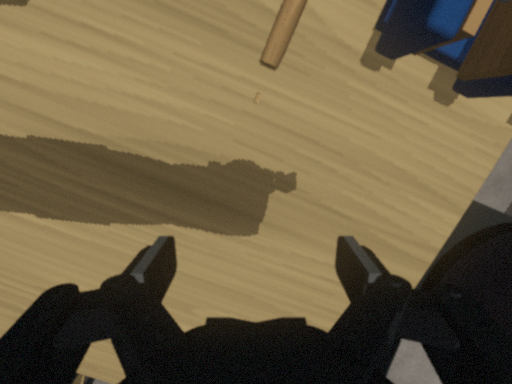

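```bash
cat > h.py <<'E'
import numpy as np, cv2
from workcell import *
from scipy.spatial.transform import Rotation as R
def q2R(q): return R.from_quat([q[1],q[2],q[3],q[0]]).as_matrix()
def cam(n,s=None):
    m=camera_model(n); K=np.array([[m['fx'],0,m['cx']],[0,m['fy'],m['cy']],[0,0,1]])
    if n=='wrist':
        T=np.eye(4);T[:3,:3]=q2R(s['orientation']);T[:3,3]=s['tcp_pos'];T=T@m['T_tool_cam']
        Rc,t=T[:3,:3],T[:3,3]
    else: Rc,t=q2R(m['rotation']),np.array(m['xyz'])
    return K,np.array(m['dist_coeffs']),Rc,t
def proj(c,P):
    K,d,Rc,t=c; Pc=(np.atleast_2d(P)-t)@Rc
    return cv2.projectPoints(Pc,np.zeros(3),np.zeros(3),K,d)[0].reshape(-1,2)
def dialR(psi):
    a=np.radians(35); c,s=np.cos(psi),np.sin(psi)
    z=np.array([np.sin(a)*c,np.sin(a)*s,np.cos(a)]); x=np.array([-np.cos(a)*c,-np.cos(a)*s,np.sin(a)])
    return np.stack([x,np.cross(z,x),z],1)
def rect(im,c,o,Rd,h=0.,ext=0.1,res=0.0004,cy=0):
    # view from in front: up = dial x, left = dial y
    n=int(2*ext/res); v=(np.arange(n)-n/2+.5)*res
    X,Y=np.meshgrid(-v,-v,indexing='ij')  # rows: -x ; cols: -y
    P=o+np.stack([X.ravel(),Y.ravel()+cy,np.full(X.size,h)],1)@Rd.T
    uv=proj(c,P).astype(np.float32).reshape(n,n,2)
    return cv2.remap(im,uv[...,0],uv[...,1],cv2.INTER_CUBIC)
E
python3 - <<'E'
from h import *
np.savez('f0.npz')
for n in ["scene","top"]:
    im=read_camera(n)
    for l in ["dial","knob","grip","pointer","index_mark","speed","deck"]:
        try: r=silhouettes(n,l)
        except Exception as e: print(l,e); continue
        for q in r[:2]:
            mm=cv2.moments(q['mask'].astype(np.uint8),True)
            print(n,l,round(q['p'],2),np.round(q['extent'],1),mm['m00'], np.round([mm['m10']/max(1,mm['m00']),mm['m01']/max(1,mm['m00'])],1))
        if l=='dial' and r: np.save(f'dial_{n}.npy',r[0]['mask'])
    if n=='scene': c=im[110:270,200:370]
    else: c=im[160:290,205:345]
    cv2.imwrite(f'pics/{n}_z.png',cv2.resize(c,None,fx=4,fy=4,interpolation=cv2.INTER_CUBIC)[:600,:800,::-1])
E
```

```text
scene dial 0.94 [252.6 189.5  23.3  19.6] 367.0 [263.6 200.2]
scene knob 0.82 [252.2 188.3  22.   22.7] 356.0 [263.8 199.5]
scene grip 0.82 [252.5 189.4  22.8  23.5] 382.0 [263.5 199.3]
scene speed 0.56 [295.8 210.6   8.9   9.9] 72.0 [300.9 214.1]
scene deck 0.7 [223.8 133.9 120.8 118.3] 9443.0 [285.4 191.8]
scene deck 0.47 [398.3 231.3  26.6  31.1] 603.0 [410.7 244.8]
top dial 0.58 [265.  186.1  19.4  15.5] 233.0 [272.5 193.7]
top dial 0.54 [265.1 185.4  19.1  19.8] 287.0 [272.6 193.8]
top knob 0.63 [260.4 183.7  21.6  18. ] 282.0 [272.3 193.4]
top knob 0.5 [264.1 183.6  16.1  21.6] 267.0 [272.4 193.2]
top grip 0.85 [262.3 184.1  22.3  20.1] 287.0 [272.3 193.7]
top speed 0.48 [229.6 196.2  10.6  13.9] 73.0 [236.  202.5]
top deck 0.71 [220.5 172.1 107.9 103.8] 7753.0 [272.  224.7]
```

View pics/scene_z.png

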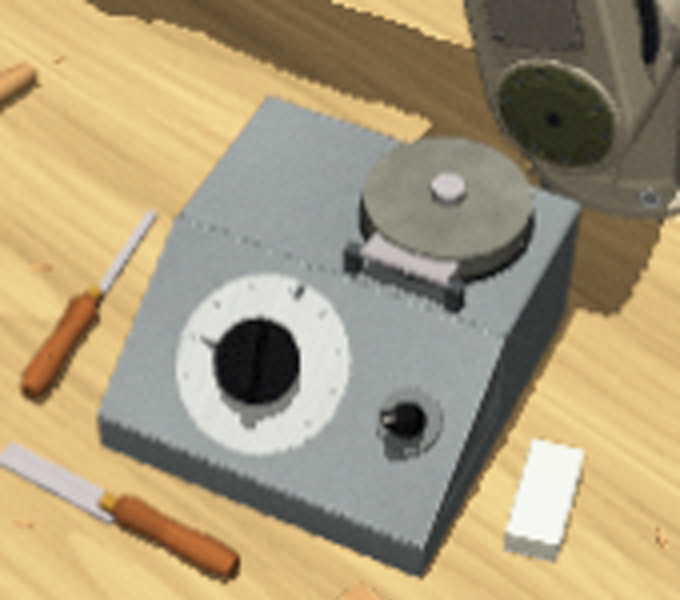

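View pics/top_z.png

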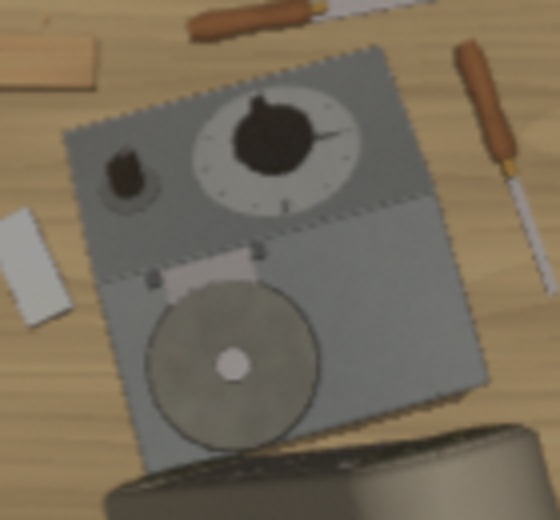

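```bash
python3 - <<'E'
from h import *
from scipy.optimize import least_squares
C={'scene':cam('scene'),'top':cam('top')}
cor=np.array([[.09,.12,0],[.09,-.18,0],[-.09,.12,0],[-.09,-.18,0]])
px={'scene':np.array([[178,217],[503,334],[100,418],[424,548]])/4+[200,110]-.375,'top':np.array([[437,195],[100,283],[380,47],[65,131]])/4+[205,160]-.375}
a=np.linspace(0,2*np.pi,72,endpoint=False); circ=np.c_[.074*np.cos(a),.074*np.sin(a),0*a]
ims={n:read_camera(n) for n in C}
cont={}
for n,(x0,x1,y0,y1) in {'scene':(238,292,172,228),'top':(250,298,178,218)}.items():
    g=ims[n].min(2); t=cv2.threshold(g[y0:y1,x0:x1].copy(),0,255,cv2.THRESH_OTSU)[0]
    if n=='top': t=t
    m=np.zeros_like(g); 
    _,mm=cv2.threshold(g[y0:y1,x0:x1].copy(),185 if n=='scene' else 120,255,cv2.THRESH_BINARY); m[y0:y1,x0:x1]=mm
    cs=max(cv2.findContours(m,cv2.RETR_EXTERNAL,cv2.CHAIN_APPROX_NONE)[0],key=cv2.contourArea)
    h=cv2.convexHull(cs); e=cv2.fitEllipse(h); print(n,t,e, g[y0:y1,x0:x1].max()); cont[n]=e
def f(p,use):
    r=[];Rd=dialR(p[2]);o=np.array([p[0],p[1],.097])
    for n in use:
        r.append((proj(C[n],o+cor@Rd.T)-px[n]).ravel())
        q=cv2.fitEllipse(proj(C[n],o+circ@Rd.T).astype(np.float32)); r.append(2*(np.array(q[0])-cont[n][0]))
    return np.concatenate(r)
for use in (['scene'],['top'],['scene','top']):
    s=least_squares(f,[.5,0,.2],args=(use,)); print(use,s.x,np.degrees(s.x[2])); print(np.round(s.fun,1))
o=np.array([*s.x[:2],.097]);Rd=dialR(s.x[2]); np.savez('dial.npz',o=o,Rd=Rd)
out=[cv2.resize(rect(ims[n],C[n],o,Rd),(400,400)) for n in C]
cv2.imwrite('pics/rect0.png',np.hstack(out)[:,:,::-1])
E
```

```text
scene 107.0 ((265.2764892578125, 200.56532287597656), (42.89295196533203, 45.37522888183594), 20.112321853637695) 225Traceback (most recent call last):
  File "<stdin>", line 15, in <module>
cv2.error: OpenCV(4.12.0) /io/opencv/modules/imgproc/src/shapedescr.cpp:361: error: (-201:Incorrect size of input array) There should be at least 5 points to fit the ellipse in function 'fitEllipseNoDirect'
```

```bash
cat > fit.py <<'E'
from h import *
from scipy.optimize import least_squares
C={'scene':cam('scene'),'top':cam('top')}
cor=np.array([[.09,.12,0],[.09,-.18,0],[-.09,.12,0],[-.09,-.18,0]])
px={'scene':np.array([[178,217],[503,334],[100,418],[424,548]])/4+[200,110]-.375,'top':np.array([[437,195],[100,283],[380,47],[65,131]])/4+[205,160]-.375}
a=np.linspace(0,2*np.pi,72,endpoint=False); circ=np.c_[.074*np.cos(a),.074*np.sin(a),0*a]
ims={n:read_camera(n) for n in C}
# top ellipse read off zoomed crop: x 192..360, y 87..216
cont={'scene':((265.28,200.57),),'top':((np.array([276,151.5])/4+[205,160]-.375),)}
def f(p,use):
    r=[];Rd=dialR(p[2]);o=np.array([p[0],p[1],.097])
    for n in use:
        r.append((proj(C[n],o+cor@Rd.T)-px[n]).ravel())
        q=proj(C[n],o+circ@Rd.T); 
        q=(q.max(0)+q.min(0))/2; r.append(2*(q-cont[n][0]))
    return np.concatenate(r)
for use in (['scene'],['top'],['scene','top']):
    s=least_squares(f,[.5,0,.2],args=(use,)); print(use,s.x,np.degrees(s.x[2])); print(np.round(s.fun,1))
o=np.array([*s.x[:2],.097]);Rd=dialR(s.x[2]); np.savez('dial.npz',o=o,Rd=Rd)
out=[cv2.resize(rect(ims[n],C[n],o,Rd),(400,400)) for n in C]
cv2.imwrite('pics/rect0.png',np.hstack(out)[:,:,::-1])
E
python3 fit.py
```

```text
['scene'] [ 0.51204473 -0.01459958  0.2840775 ] 16.276441996860413
[-1.1 -0.6  0.9  0.3 -1.2 -0.7  0.2 -0.   0.6  0.3]
['top'] [ 0.51133704 -0.01573329  0.27041821] 15.493822008600088
[ 0.1 -1.  -1.3  0.2  0.6 -0.5 -0.7 -0.1  0.7  0.7]
['scene', 'top'] [ 0.51159712 -0.01523005  0.27661956] 15.849133036228986
[-0.9 -0.9  0.8  0.5 -1.2 -1.1 -0.2  0.   0.5 -0.   0.  -1.3 -1.3  0.4
  0.3 -0.7 -0.9  0.2  0.4  0.5]
```

View pics/rect0.png

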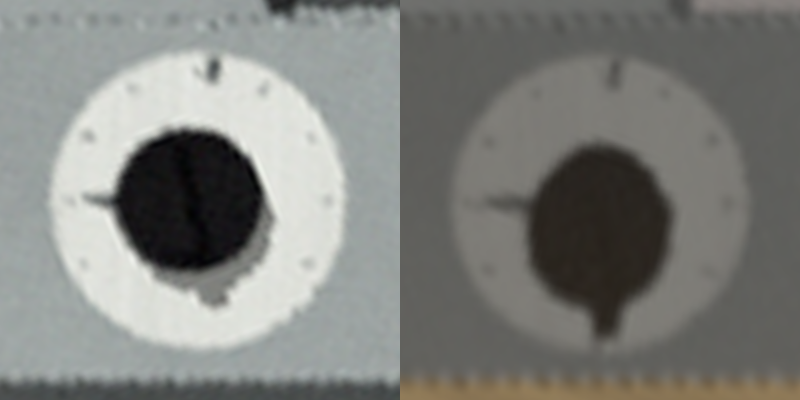

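```bash
cat >> h.py <<'E'
D=np.load('dial.npz') if __import__('os').path.exists('dial.npz') else None
def target(h,th,sgn=1,dx=0,dy=0):
    "tool pose: TCP at height h on the dial axis, bar angle th deg"
    o,Rd=D['o'],D['Rd']; t=np.radians(th); b=Rd@[np.cos(t),np.sin(t),0]; x=-Rd[:,2]; y=sgn*np.cross(Rd[:,2],b)
    return np.stack([x,y,np.cross(x,y)],1), o+Rd@[dx,dy,h]
def delta(s,Rt,pt):
    R0=q2R(s['orientation']); return np.degrees(R.from_matrix(R0.T@Rt).as_rotvec()), 100*R0.T@(pt-s['tcp_pos'])
def indial(s):
    o,Rd=D['o'],D['Rd']; T=Rd.T@q2R(s['orientation']); return np.round(Rd.T@(s['tcp_pos']-o)*1000,1), np.round(T,3)
E
python3 - <<'E'
from h import *
s=get_state(); print(q2R(s['orientation']).round(3))
for sg in (1,-1):
    Rt,p=target(.16,9,sg); print(sg,p,Rt.round(2)); print(delta(s,Rt,p))
E
```

```text
[[ 0.     0.38  -0.925]
 [-0.    -0.925 -0.38 ]
 [-1.     0.    -0.   ]]
1 [0.59988055 0.00983343 0.22806433] [[-0.55  0.39 -0.74]
 [-0.16 -0.92 -0.37]
 [-0.82 -0.09  0.57]]
(array([ -2.43897277, -34.68374368,  -4.71657413]), array([  0.32266284, -35.61765994, -55.86146122]))
-1 [0.59988055 0.00983343 0.22806433] [[-0.55 -0.39  0.74]
 [-0.16  0.92  0.37]
 [-0.82  0.09 -0.57]]
(array([169.37516773,  -7.19783057,  52.92988168]), array([  0.32266284, -35.61765994, -55.86146122]))
```

```bash
python3 - <<'E'
import numpy as np,json
d=3.68
for k in range(20):
    t=np.radians(122.5-8*k)
    print([[-8,0,0],[-3 if k<2 else 0,*( [round(d*np.cos(t),1),round(-d*np.sin(t),1)] if k>=2 else [0,0])],6],end=',')
E
```

```text
[[-8, 0, 0], [-3, 0, 0], 6],[[-8, 0, 0], [-3, 0, 0], 6],[[-8, 0, 0], [0, np.float64(-1.0), np.float64(-3.5)], 6],[[-8, 0, 0], [0, np.float64(-0.5), np.float64(-3.6)], 6],[[-8, 0, 0], [0, np.float64(-0.0), np.float64(-3.7)], 6],[[-8, 0, 0], [0, np.float64(0.5), np.float64(-3.6)], 6],[[-8, 0, 0], [0, np.float64(1.0), np.float64(-3.5)], 6],[[-8, 0, 0], [0, np.float64(1.5), np.float64(-3.4)], 6],[[-8, 0, 0], [0, np.float64(1.9), np.float64(-3.1)], 6],[[-8, 0, 0], [0, np.float64(2.3), np.float64(-2.8)], 6],[[-8, 0, 0], [0, np.float64(2.7), np.float64(-2.5)], 6],[[-8, 0, 0], [0, np.float64(3.0), np.float64(-2.1)], 6],[[-8, 0, 0], [0, np.float64(3.3), np.float64(-1.6)], 6],[[-8, 0, 0], [0, np.float64(3.5), np.float64(-1.2)], 6],[[-8, 0, 0], [0, np.float64(3.6), np.float64(-0.7)], 6],[[-8, 0, 0], [0, np.float64(3.7), np.float64(-0.2)], 6],[[-8, 0, 0], [0, np.float64(3.7), np.float64(0.4)], 6],[[-8, 0, 0], [0, np.float64(3.6), np.float64(0.9)], 6],[[-8, 0, 0], [0, np.float64(3.4), np.float64(1.3)], 6],[[-8, 0, 0], [0, np.float64(3.2), np.float64(1.8)], 6],
```

>>> step_arm(
  targets=[
    [[-8, 0, 0], [-3, 0, 0], 6],
    [[-8, 0, 0], [-3, 0, 0], 6],
    [[-8, 0, 0], [0, -1.0, -3.5], 6],
    [[-8, 0, 0], [0, -0.5, -3.6], 6],
    [[-8, 0, 0], [0, 0, -3.7], 6],
    [[-8, 0, 0], [0, 0.5, -3.6], 6],
    [[-8, 0, 0], [0, 1.0, -3.5], 6],
    [[-8, 0, 0], [0, 1.5, -3.4], 6],
    [[-8, 0, 0], [0, 1.9, -3.1], 6],
    [[-8, 0, 0], [0, 2.3, -2.8], 6],
  ],
)

```text
clock: 2.15
tcp_pos: [0.3889, -0.2927, 0.2915]
orientation: [0.552, 0.442, 0.552, -0.442]
wrist_force: [1.4, -1.2, -0.4]
finger_gap: 0.0599
```

>>> step_arm(
  targets=[
    [[-8, 0, 0], [0, 2.7, -2.5], 6],
    [[-8, 0, 0], [0, 3.0, -2.1], 6],
    [[-8, 0, 0], [0, 3.3, -1.6], 6],
    [[-8, 0, 0], [0, 3.5, -1.2], 6],
    [[-8, 0, 0], [0, 3.6, -0.7], 6],
    [[-8, 0, 0], [0, 3.7, -0.2], 6],
    [[-8, 0, 0], [0, 3.7, 0.4], 6],
    [[-8, 0, 0], [0, 3.6, 0.9], 6],
    [[-8, 0, 0], [0, 3.4, 1.3], 6],
    [[-8, 0, 0], [0, 3.2, 1.8], 6],
  ],
)

```text
clock: 3.15
tcp_pos: [0.6004, 0.0089, 0.2913]
orientation: [0.707, -0.017, 0.707, 0.016]
wrist_force: [-0.3, -0.6, -0.2]
finger_gap: 0.0599
```

```bash
python3 - <<'E'
from h import *
s=get_state(); print(s['clock'],s['joint_pos'].round(2),s['tcp_pos'],q2R(s['orientation']).round(2),s['finger_gap'])
Rt,p=target(.16,9,-1); print(delta(s,Rt,p))
E
```

```text
3.15 [-0.12  0.36  0.26  1.47 -0.   -0.17] [0.60041969 0.00886405 0.29134076] [[ 0.   -0.05  1.  ]
 [-0.    1.    0.05]
 [-1.   -0.    0.  ]] 0.059897094341115426
(array([-21.48606216,  35.20192208,  -1.26775301]), array([ 6.3276062 ,  0.1008949 , -0.05091292]))
```

>>> step_arm(
  targets=[
    [[-2.1, 3.5, -0.1], [0, 0, 0], 6],
    [[-2.1, 3.5, -0.1], [0, 0, 0], 6],
    [[-2.1, 3.5, -0.1], [0, 0, 0], 6],
    [[-2.1, 3.5, -0.1], [0, 0, 0], 6],
    [[-2.1, 3.5, -0.1], [0, 0, 0], 6],
    [[-2.1, 3.5, -0.1], [0, 0, 0], 6],
    [[-2.1, 3.5, -0.1], [0, 0, 0], 6],
    [[-2.2, 3.5, -0.1], [0, 0, 0], 6],
    [[-2.2, 3.5, -0.2], [0, 0, 0], 6],
    [[-2.2, 3.5, -0.2], [0, 0, 0], 6],
  ],
)

```text
clock: 4.15
tcp_pos: [0.5942, 0.0059, 0.2786]
orientation: [0.456, -0.156, 0.866, 0.13]
wrist_force: [-0.3, -0.2, -0.8]
finger_gap: 0.0601
```

```bash
python3 - <<'E'
from h import *
s=get_state(); print(s['clock'],s['joint_pos'].round(2),s['tcp_pos'])
Rt,p=target(.12,9,-1); print(delta(s,Rt,p)); print(indial(s))
im=read_camera('wrist'); c=cam('wrist',s)
np.savez('w1.npz',im=im,p=s['tcp_pos'],q=s['orientation'])
a=[im,rect(im,c,D['o'],D['Rd'],res=.0005)]
a=[cv2.resize(x,(int(x.shape[1]*400/x.shape[0]),400)) for x in a]
a[0]=a[0][:,66:466]
cv2.imwrite('pics/w1.png',np.hstack(a)[:,:,::-1])
E
```

```text
4.15 [-0.04  1.    1.2   2.33 -0.17 -0.41] [0.59415112 0.00586436 0.2786476 ]
(array([-0.40042203,  1.20872795,  0.16763109]), array([ 7.8368318 , -0.26955714,  3.27196263]))
(array([ 34.4,   2.3, 197.7]), array([[-0.021,  0.149, -0.989],
       [-0.   , -0.989, -0.15 ],
       [-1.   , -0.003,  0.021]]))
```

View pics/w1.png

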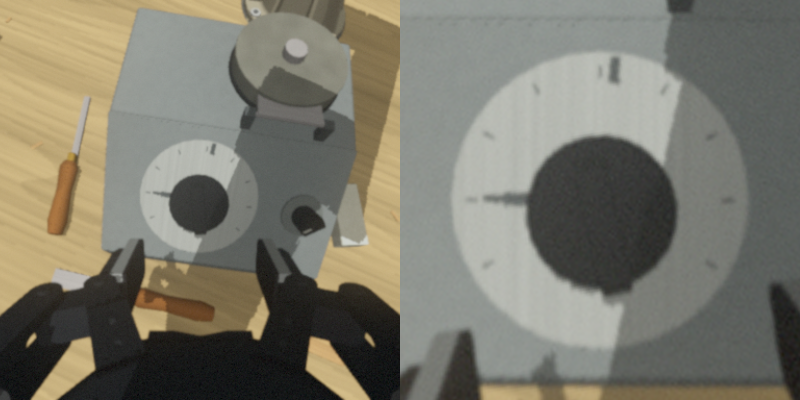

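>>> step_arm(
  targets=[
    [[0, 0, 0], [0.8, 0, 0.4], 6],
    [[0, 0, 0], [0.8, 0, 0.4], 6],
    [[0, 0.2, 0], [0.8, 0, 0.4], 6],
    [[0, 0.2, 0], [0.8, 0, 0.4], 6],
    [[0, 0.2, 0], [0.8, 0, 0.4], 6],
    [[0, 0.2, 0], [0.8, 0, 0.4], 6],
    [[0, 0.2, 0], [0.8, 0, 0.4], 6],
    [[0, 0.2, 0], [0.8, 0, 0.3], 6],
    [[0, 0, 0], [0.8, 0, 0.2], 6],
    [[0, 0, 0], [0.6, 0, 0], 6],
  ],
)

```text
clock: 5.2
tcp_pos: [0.5695, 0.0064, 0.2012]
orientation: [0.444, -0.156, 0.873, 0.129]
wrist_force: [0.2, -0.2, 0.3]
finger_gap: 0.0597
```

```bash
python3 - <<'E'
from h import *
s=get_state(); print(s['clock'],s['joint_pos'].round(2),s['tcp_pos'])
Rt,p=target(.12,9,-1); print(delta(s,Rt,p)); print(indial(s))
im=read_camera('wrist'); c=cam('wrist',s)
np.savez('w2.npz',im=im,p=s['tcp_pos'],q=s['orientation'])
a=[rect(im,c,D['o'],D['Rd'],res=.0005),rect(im,c,D['o'],D['Rd'],h=.046,ext=.05,res=.00025)]
a=[cv2.createCLAHE(3,(4,4)).apply(x[:,:,1]) if i else x[:,:,1] for i,x in enumerate(a)]
cv2.imwrite('pics/w2.png',np.hstack(a)); cv2.imwrite('pics/w2r.png',im[:,:,::-1])
E
```

```text
5.2 [-0.04  0.88  0.74  2.03 -0.18 -0.41] [0.56950629 0.00643534 0.20122423]
(array([-0.39980101, -0.41735329, -0.11278952]), array([ 0.06479888, -0.63620814,  0.84493753]))
(array([  9.3,  -5. , 120.7]), array([[ 0.007,  0.15 , -0.989],
       [-0.001, -0.989, -0.15 ],
       [-1.   ,  0.002, -0.007]]))
```

View pics/w2.png

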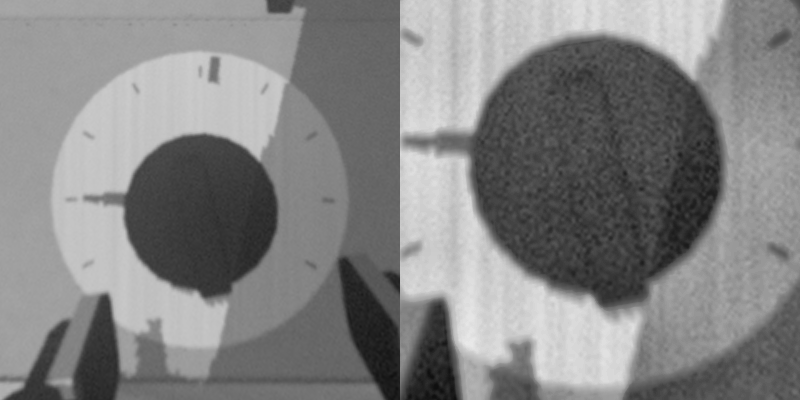

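View pics/w2r.png

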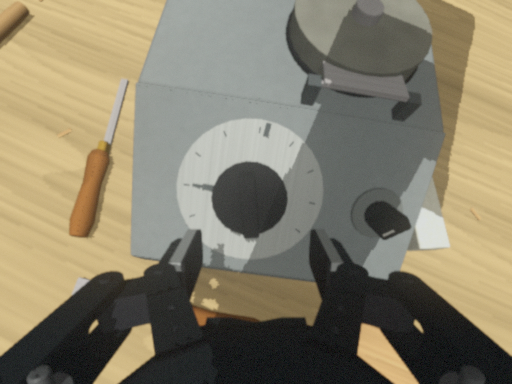

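```bash
python3 - <<'E'
from h import *
s=get_state(); c=cam('wrist',s)
ims=[read_camera('wrist').astype(np.float32) for _ in range(6)]
im=np.mean(ims,0); np.save('w3.npy',im)
a=rect(im,c,D['o'],D['Rd'],h=.046,ext=.05,res=.00025)[:,:,:].mean(2)
b=np.clip((a-15)*6,0,255); print(np.percentile(a[150:250,150:250],[1,20,50,80,99]))
f=rect(im,c,D['o'],D['Rd'],h=0,ext=.08,res=.0004).mean(2)
lo,hi=np.percentile(a[120:250,120:250],[0.5,99.5]); b=np.clip((a-lo)/(hi-lo)*255,0,255)
cv2.imwrite('pics/w3.png',np.hstack([cv2.resize(b,(400,400)),f.clip(0,255)]))
E
```

```text
[48.33347221 52.54187927 54.96414185 57.74380569 61.0788335 ][ WARN:0@4.873] global loadsave.cpp:1063 imwrite_ Unsupported depth image for selected encoder is fallbacked to CV_8U.
```

View pics/w3.png

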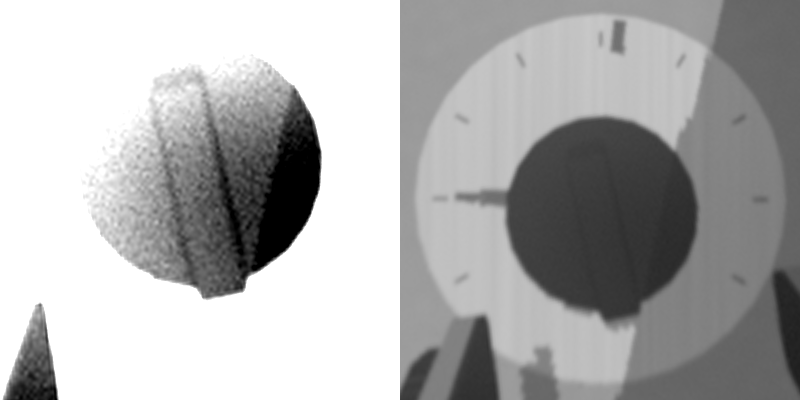

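```bash
cat >> h.py <<'E'
def polar(im,c,r0,r1,h=0.0005):
    ang=np.arange(-180,180,.25); rr=np.arange(r0,r1,.0005)
    A,B=np.meshgrid(np.radians(ang),rr); P=D['o']+np.stack([(B*np.cos(A)).ravel(),(B*np.sin(A)).ravel(),np.full(A.size,h)],1)@D['Rd'].T
    uv=proj(c,P).astype(np.float32).reshape(*A.shape,2)
    g=im.astype(np.float32).mean(2) if im.ndim==3 else im
    return ang,cv2.remap(g,uv[...,0],uv[...,1],cv2.INTER_LINEAR).mean(0)
def dark(ang,v,guess,w=9):
    m=abs(ang-guess)<w; d=np.clip(np.median(v[m])-4-v[m],0,None); return (d*ang[m]).sum()/max(d.sum(),1e-9), d.max()
E
python3 - <<'E'
from h import *
im=np.load('w3.npy'); s=get_state(); c=cam('wrist',s)
for r0,r1 in ((.060,.0605),(.068,.072),(.06,.071)): print('mark',r0,dark(*polar(im,c,r0,r1),-6.5))
for r0,r1 in ((.041,.047),(.047,.052),(.05,.057)): print('ptr',r0,dark(*polar(im,c,r0,r1),89,14))
a,v=polar(im,c,.062,.066)
print('ticks',[round(dark(a,v,t,6)[0],2) for t in (-120,-90,-60,-30,30,60,90,120)])
Rt,p=target(.06,13.7,-1); print(delta(s,Rt,p),s['clock'])
E
```

```text
mark 0.06 (np.float64(-6.440781051550052), np.float32(68.36549))
mark 0.068 (np.float64(-6.177270680478289), np.float32(64.68727))
mark 0.06 (np.float64(-6.06853404715512), np.float32(69.05078))
ptr 0.041 (np.float64(90.07748608755989), np.float32(70.681755))
ptr 0.047 (np.float64(90.14389051034917), np.float32(67.30942))
ptr 0.05 (np.float64(90.01922267918604), np.float32(66.04964))
ticks [np.float64(-120.73), np.float64(-90.78), np.float64(-60.63), np.float64(-30.36), np.float64(30.27), np.float64(60.45), np.float64(90.41), np.float64(120.25)]
(array([-5.08894403, -0.34996417, -0.07325611]), array([ 6.1549583 , -0.61041691,  0.84645315])) 5.55
```

>>> step_arm(
  targets=[
    [[-0.6, 0, 0], [0, -0.1, 0.1], 6],
    [[-0.6, 0, 0], [0, -0.1, 0.2], 6],
    [[-0.6, 0, 0], [0, -0.1, 0.2], 6],
    [[-0.6, 0, 0], [0.5, -0.1, 0.1], 6],
    [[-0.6, 0, 0], [0.9, -0.1, 0.1], 6],
    [[-0.6, -0.1, 0], [0.9, -0.1, 0.1], 6],
    [[-0.5, -0.1, 0], [0.9, 0, 0.05], 6],
    [[-0.5, -0.1, 0], [0.9, 0, 0], 6],
    [[-0.5, 0, 0], [0.9, 0, 0], 6],
    [[0, 0, 0], [0.9, 0, 0], 6],
  ],
)

```text
clock: 6.55
tcp_pos: [0.5456, -0.0052, 0.1469]
orientation: [0.438, -0.176, 0.865, 0.169]
wrist_force: [0.1, -0.0, 0.7]
finger_gap: 0.0602
```

```bash
python3 - <<'E'
from h import *
s=get_state(); print(s['clock'],s['joint_pos'].round(2),s['wrist_force'])
Rt,p=target(.027,13.7,-1); print(delta(s,Rt,p)); print(indial(s)[0])
im=read_camera('wrist'); cv2.imwrite('pics/w4.png',im[:,:,::-1])
E
```

```text
6.55 [-0.05  0.82  0.5   1.84 -0.19 -0.51] [ 0.05704831 -0.015825    0.66689527]
(array([ 0.06632888, -0.10563841, -0.11035179]), array([ 3.41920746, -0.0331113 , -0.04850168]))
[-0.5 -0.4 61.2]
```

View pics/w4.png

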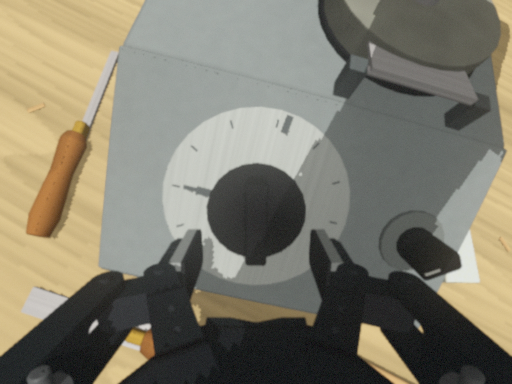

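>>> step_arm(
  targets=[
    [[0, 0, 0], [0.6, 0, -0.05], 6],
    [[0, 0, 0], [0.6, 0, 0], 6],
    [[0, 0, 0], [0.6, 0, 0], 5],
    [[0, 0, 0], [0.5, 0, 0], 4],
    [[0, 0, 0], [0.5, 0, 0], 4],
    [[0, 0, 0], [0.5, 0, 0], 4],
    [[0, 0, 0], [0, 0, 0], 0],
    [[0, 0, 0], [0, 0, 0], 0],
    [[0, 0, 0], [0, 0, 0], 0],
    [[0, 0, 0], [0, 0, 0], 0],
  ],
  force=30,
)

```text
clock: 7.6
tcp_pos: [0.5273, -0.0103, 0.1209]
orientation: [0.438, -0.175, 0.865, 0.169]
wrist_force: [-1.3, 0.1, 0.1]
finger_gap: 0.0128
```

```bash
cat > st.py <<'E'
from h import *
s=get_state(); Rd=D['Rd']
print('t',s['clock'],'j',s['joint_pos'].round(2),'gap',s['finger_gap'])
print('f dial',(Rd.T@s['wrist_force']).round(2),'tq',(Rd.T@s['ft_torque']).round(3)); p,T=indial(s)
print('pos',p,'yaw',np.degrees(np.arctan2(-T[1,2],-T[0,2])).round(2),'tilt',T[:2,0])
E
python3 st.py
```

```text
t 7.6 j [-0.06  0.79  0.38  1.75 -0.19 -0.52] gap 0.012775170961940764
f dial [ 1.05 -0.42 -0.6 ] tq [-0.141  0.318  0.039]
pos [ 0.2 -0.4 29. ] yaw 13.72 tilt [ 0.002 -0.001]
```

>>> step_arm(
  targets=[
    [[0, 0, 0], [0.1, 0, 0], 0],
    [[0, 0, 0], [0, 0, 0], 0],
    [[0, 0, 0], [0.1, 0, 0], 0],
    [[0, 0, 0], [0, 0, 0], 0],
    [[0, 0, 0], [0, 0, 0], 0],
    [[0, 0, 0], [0, 0, 0], 0],
    [[0, 0, 0], [0, 0, 0], 0],
    [[0, 0, 0], [0, 0, 0], 0],
    [[0, 0, 0], [0, 0, 0], 0],
    [[0, 0, 0], [0, 0, 0], 0],
  ],
)

```text
clock: 8.6
tcp_pos: [0.5263, -0.0107, 0.1192]
orientation: [0.439, -0.175, 0.865, 0.168]
wrist_force: [-0.3, 1.6, 5.3]
finger_gap: 0.0128
```

```bash
python3 st.py
```

```text
t 8.6 j [-0.06  0.79  0.38  1.74 -0.19 -0.52] gap 0.012800394416053676
f dial [ 2.95 -1.59  4.43] tq [-0.384  0.014  0.025]
pos [ 0.2 -0.4 27. ] yaw 13.72 tilt [ 0.002 -0.001]
```

>>> step_arm(
  targets=[
    [[0, 0, 0], [0.05, 0, 0], 0],
    [[0, 0, 0], [0.05, 0, 0], 0],
    [[0, 0, 0], [0, 0, 0], 0],
    [[0, 0, 0], [0, 0, 0], 0],
    [[0, 0, 0], [0, 0, 0], 0],
    [[0, 0, 0], [0, 0, 0], 0],
    [[0, 0, 0], [0, 0, 0], 0],
    [[0, 0, 0], [0, 0, 0], 0],
    [[0, 0, 0], [0, 0, 0], 0],
    [[0, 0, 0], [0, 0, 0], 0],
  ],
)

```text
clock: 9.6
tcp_pos: [0.5258, -0.0108, 0.1185]
orientation: [0.439, -0.175, 0.865, 0.168]
wrist_force: [-0.1, 2.0, 5.6]
finger_gap: 0.0136
```

```bash
python3 st.py
```

```text
t 9.6 j [-0.06  0.79  0.37  1.74 -0.19 -0.52] gap 0.013567799107927485
f dial [ 2.86 -1.96  4.81] tq [-0.423 -0.021 -0.018]
pos [ 0.2 -0.4 26.1] yaw 13.72 tilt [ 0.002 -0.001]
```

>>> step_arm(
  targets=[
    [[0, 0, 0], [0.05, 0, 0], 0],
    [[0, 0, 0], [0.05, 0, 0], 0],
    [[0, 0, 0], [0, 0, 0], 0],
    [[0, 0, 0], [0, 0, 0], 0],
    [[0, 0, 0], [0, 0, 0], 0],
    [[0, 0, 0], [0, 0, 0], 0],
    [[0, 0, 0], [0, 0, 0], 0],
    [[0, 0, 0], [0, 0, 0], 0],
    [[0, 0, 0], [0, 0, 0], 0],
    [[0, 0, 0], [0, 0, 0], 0],
  ],
)

```text
clock: 10.6
tcp_pos: [0.5253, -0.011, 0.1177]
orientation: [0.439, -0.175, 0.865, 0.168]
wrist_force: [0.7, 1.3, 6.5]
finger_gap: 0.0133
```

```bash
python3 st.py
```

```text
t 10.6 j [-0.06  0.79  0.37  1.73 -0.19 -0.52] gap 0.013284929182014753
f dial [ 2.91 -1.05  5.91] tq [-0.462 -0.064  0.011]
pos [ 0.1 -0.4 25.2] yaw 13.72 tilt [ 0.002 -0.001]
```

>>> step_arm(
  targets=[
    [[0, 0, 0], [0.05, 0, 0], 0],
    [[0, 0, 0], [0.05, 0, 0], 0],
    [[0, 0, 0], [0, 0, 0], 0],
    [[0, 0, 0], [0, 0, 0], 0],
    [[0, 0, 0], [0, 0, 0], 0],
    [[0, 0, 0], [0, 0, 0], 0],
    [[0, 0, 0], [0, 0, 0], 0],
    [[0, 0, 0], [0, 0, 0], 0],
    [[0, 0, 0], [0, 0, 0], 0],
    [[0, 0, 0], [0, 0, 0], 0],
  ],
)

```text
clock: 11.6
tcp_pos: [0.5248, -0.0111, 0.117]
orientation: [0.439, -0.175, 0.865, 0.168]
wrist_force: [0.7, 1.9, 6.1]
finger_gap: 0.0132
```

```bash
python3 st.py
```

```text
t 11.6 j [-0.06  0.79  0.37  1.73 -0.19 -0.52] gap 0.013223801294468622
f dial [ 2.53 -1.64  5.73] tq [-0.456 -0.07  -0.039]
pos [ 0.2 -0.4 24.3] yaw 13.72 tilt [ 0.001 -0.001]
```

>>> step_arm(
  targets=[
    [[0, 0, 0], [0.05, 0, 0], 0],
    [[0, 0, 0], [0.05, 0, 0], 0],
    [[0, 0, 0], [0, 0, 0], 0],
    [[0, 0, 0], [0, 0, 0], 0],
    [[0, 0, 0], [0, 0, 0], 0],
    [[0, 0, 0], [0, 0, 0], 0],
    [[0, 0, 0], [0, 0, 0], 0],
    [[0, 0, 0], [0, 0, 0], 0],
    [[0, 0, 0], [0, 0, 0], 0],
    [[0, 0, 0], [0, 0, 0], 0],
  ],
)

```text
clock: 12.6
tcp_pos: [0.5243, -0.0112, 0.1163]
orientation: [0.439, -0.176, 0.865, 0.168]
wrist_force: [1.3, 3.1, 7.6]
finger_gap: 0.0133
```

```bash
python3 st.py
```

```text
t 12.6 j [-0.06  0.79  0.36  1.73 -0.19 -0.52] gap 0.013313706420169462
f dial [ 2.67 -2.64  7.45] tq [-0.477 -0.171 -0.033]
pos [ 0.2 -0.4 23.5] yaw 13.72 tilt [ 0.001 -0.001]
```

>>> step_arm(
  targets=[
    [[0, 0, 0], [0.05, 0, 0], 0],
    [[0, 0, 0], [0.05, 0, 0], 0],
    [[0, 0, 0], [0, 0, 0], 0],
    [[0, 0, 0], [0, 0, 0], 0],
    [[0, 0, 0], [0, 0, 0], 0],
    [[0, 0, 0], [0, 0, 0], 0],
    [[0, 0, 0], [0, 0, 0], 0],
    [[0, 0, 0], [0, 0, 0], 0],
    [[0, 0, 0], [0, 0, 0], 0],
    [[0, 0, 0], [0, 0, 0], 0],
  ],
)

```text
clock: 13.6
tcp_pos: [0.5238, -0.0114, 0.1156]
orientation: [0.439, -0.176, 0.865, 0.168]
wrist_force: [0.9, 2.3, 6.9]
finger_gap: 0.0132
```

```bash
python3 st.py
```

```text
t 13.6 j [-0.06  0.79  0.36  1.73 -0.19 -0.52] gap 0.013220109536927005
f dial [ 2.72 -1.93  6.53] tq [-0.483 -0.159  0.006]
pos [ 0.2 -0.4 22.6] yaw 13.72 tilt [ 0.001 -0.001]
```

>>> step_arm(
  targets=[
    [[0, 0, 0], [0.05, 0, 0], 0],
    [[0, 0, 0], [0.05, 0, 0], 0],
    [[0, 0, 0], [0, 0, 0], 0],
    [[0, 0, 0], [0, 0, 0], 0],
    [[0, 0, 0], [0, 0, 0], 0],
    [[0, 0, 0], [0, 0, 0], 0],
    [[0, 0, 0], [0, 0, 0], 0],
    [[0, 0, 0], [0, 0, 0], 0],
    [[0, 0, 0], [0, 0, 0], 0],
    [[0, 0, 0], [0, 0, 0], 0],
  ],
)

```text
clock: 14.6
tcp_pos: [0.5235, -0.0115, 0.1151]
orientation: [0.439, -0.176, 0.865, 0.168]
wrist_force: [1.8, 2.6, 8.7]
finger_gap: 0.0132
```

```bash
python3 st.py
```

```text
t 14.6 j [-0.07  0.79  0.36  1.72 -0.19 -0.52] gap 0.013161303627276733
f dial [ 2.96 -2.03  8.57] tq [-0.56  -0.201  0.002]
pos [ 0.2 -0.4 22. ] yaw 13.72 tilt [ 0.    -0.001]
```

>>> step_arm(
  targets=[
    [[0, 0, 0], [0.05, 0, 0], 0],
    [[0, 0, 0], [0.05, 0, 0], 0],
    [[0, 0, 0], [0, 0, 0], 0],
    [[0, 0, 0], [0, 0, 0], 0],
    [[0, 0, 0], [0, 0, 0], 0],
    [[0, 0, 0], [0, 0, 0], 0],
    [[0, 0, 0], [0, 0, 0], 0],
    [[0, 0, 0], [0, 0, 0], 0],
    [[0, 0, 0], [0, 0, 0], 0],
    [[0, 0, 0], [0, 0, 0], 0],
  ],
)

```text
clock: 15.6
tcp_pos: [0.5234, -0.0115, 0.1149]
orientation: [0.44, -0.176, 0.864, 0.168]
wrist_force: [4.1, 3.6, 12.5]
finger_gap: 0.0128
```

```bash
python3 st.py
```

```text
t 15.6 j [-0.07  0.79  0.35  1.72 -0.19 -0.52] gap 0.012818307517966986
f dial [ 3.13 -2.33 13.04] tq [-0.642 -0.303 -0.007]
pos [ 0.2 -0.4 21.8] yaw 13.72 tilt [-0.001 -0.001]
```

>>> step_arm(
  targets=[
    [[0, 0, 0], [0.05, 0, 0], 0],
    [[0, 0, 0], [0.05, 0, 0], 0],
    [[0, 0, 0], [0.05, 0, 0], 0],
    [[0, 0, 0], [0.05, 0, 0], 0],
    [[0, 0, 0], [0, 0, 0], 0],
    [[0, 0, 0], [0, 0, 0], 0],
    [[0, 0, 0], [0, 0, 0], 0],
    [[0, 0, 0], [0, 0, 0], 0],
    [[0, 0, 0], [0, 0, 0], 0],
    [[0, 0, 0], [0, 0, 0], 0],
  ],
)

```text
clock: 16.6
tcp_pos: [0.5233, -0.0116, 0.1147]
orientation: [0.441, -0.176, 0.864, 0.168]
wrist_force: [7.0, 6.7, 20.4]
finger_gap: 0.0129
```

```bash
python3 st.py
```

```text
t 16.6 j [-0.07  0.78  0.35  1.72 -0.19 -0.52] gap 0.012916046380333134
f dial [ 4.71 -4.53 21.61] tq [-0.819 -0.695 -0.02 ]
pos [ 0.1 -0.3 21.6] yaw 13.7 tilt [-0.004  0.   ]
```

>>> step_arm(
  targets=[
    [[0, 0, 0], [0.06, 0, 0], 0],
    [[0.5, 0, 0], [0, 0, 0], 0],
    [[1, 0, 0], [0, 0, 0], 0],
    [[2, 0, 0], [0, 0, 0], 0],
    [[2.5, 0, 0], [0, 0, 0], 0],
    [[2.5, 0, 0], [0, 0, 0], 0],
    [[2.5, 0, 0], [0, 0, 0], 0],
    [[2.5, 0, 0], [0, 0, 0], 0],
    [[2.5, 0, 0], [0, 0, 0], 0],
    [[2.5, 0, 0], [0, 0, 0], 0],
  ],
)

```text
clock: 17.6
tcp_pos: [0.5233, -0.0116, 0.1147]
orientation: [0.464, -0.103, 0.879, 0.026]
wrist_force: [8.0, 6.5, 22.3]
finger_gap: 0.0128
```

```bash
python3 st.py; python3 - <<'E'
from h import *
s=get_state();im=read_camera('wrist'); cv2.imwrite('pics/w5.png',im[:,:,::-1])
cv2.imwrite('pics/w5s.png',cv2.resize(rect(read_camera('scene'),cam('scene'),D['o'],D['Rd']),(400,400))[:,:,::-1])
E
```

```text
t 17.6 j [-0.07  0.78  0.35  1.72 -0.19 -0.2 ] gap 0.012847820306298217
f dial [ 5.08 -4.11 23.72] tq [-0.878 -0.735  0.175]
pos [ 0.1 -0.3 21.5] yaw -4.88 tilt [-0.005  0.001]
```

View pics/w5.png

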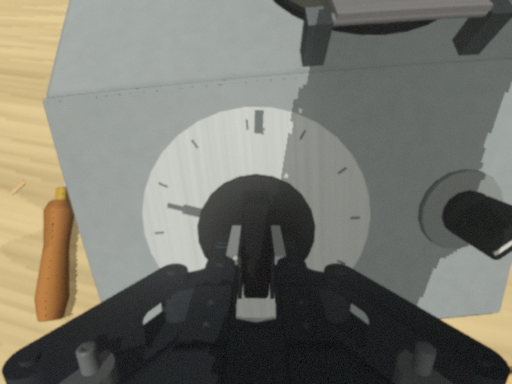

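```bash
cat > ms.py <<'E'
from h import *
import sys
s=get_state(); c=cam('wrist',s); im=np.mean([read_camera('wrist').astype(np.float32) for _ in range(2)],0)
g=float(sys.argv[1])
a,v=polar(im,c,.061,.071); m=dark(a,v,-6.2,6)
tk=polar(im,c,.062,.066)
print('mark',m,'ticks',[round(dark(*tk,t,6)[0],2) for t in (30,60,90)])
for r0,r1 in ((.043,.048),(.048,.053),(.051,.057)): print('ptr',r0,dark(*polar(im,c,r0,r1),g,12))
E
python3 ms.py 72
```

```text
mark (np.float64(-6.1279408075599155), np.float32(64.89769)) ticks [np.float64(29.89), np.float64(59.83), np.float64(89.77)]
ptr 0.043 (np.float64(70.97417170268035), np.float32(72.456215))
ptr 0.048 (np.float64(70.92108177726563), np.float32(74.61765))
ptr 0.051 (np.float64(70.914568627592), np.float32(77.057205))
```

>>> step_arm(
  targets=[
    [[2.5, 0, 0], [0, 0, 0], 0],
    [[3, 0, 0], [0, 0, 0], 0],
    [[3, 0, 0], [0, 0, 0], 0],
    [[3, 0, 0], [0, 0, 0], 0],
    [[3, 0, 0], [0, 0, 0], 0],
    [[3, 0, 0], [0, 0, 0], 0],
    [[3, 0, 0], [0, 0, 0], 0],
    [[3, 0, 0], [0, 0, 0], 0],
    [[3, 0, 0], [0, 0, 0], 0],
    [[3, 0, 0], [0, 0, 0], 0],
  ],
)

```text
clock: 18.8
tcp_pos: [0.5232, -0.0117, 0.1147]
orientation: [0.475, 0.019, 0.857, -0.199]
wrist_force: [7.2, 6.2, 22.6]
finger_gap: 0.0136
```

```bash
python3 st.py; python3 ms.py 42
```

```text
t 18.8 j [-0.07  0.78  0.35  1.72 -0.19  0.32] gap 0.013619793036922416
f dial [ 5.92 -4.02 23.44] tq [-0.869 -0.735  0.18 ]
pos [ 0.2 -0.2 21.5] yaw -34.41 tilt [-0.005  0.001]
mark (np.float64(-5.847482301003595), np.float32(63.35231)) ticks [np.float64(30.02), np.float64(59.87), np.float64(94.99)]
ptr 0.043 (np.float64(41.76763392857143), np.float32(72.78938))
ptr 0.048 (np.float64(41.63014221977849), np.float32(73.57802))
ptr 0.051 (np.float64(41.64586775252238), np.float32(75.88215))
```

>>> step_arm(
  targets=[
    [[3, 0, 0], [0, 0, 0], 0],
    [[3, 0, 0], [0, 0, 0], 0],
    [[3, 0, 0], [0, 0, 0], 0],
    [[3, 0, 0], [0, 0, 0], 0],
    [[3, 0, 0], [0, 0, 0], 0],
    [[3, 0, 0], [0, 0, 0], 0],
    [[3, 0, 0], [0, 0, 0], 0],
    [[3, 0, 0], [0, 0, 0], 0],
    [[3, 0, 0], [0, 0, 0], 0],
    [[3, 0, 0], [0, 0, 0], 0],
  ],
)

```text
clock: 19.9
tcp_pos: [0.5232, -0.0117, 0.1147]
orientation: [0.454, 0.141, 0.776, -0.414]
wrist_force: [7.5, 6.0, 22.4]
finger_gap: 0.0133
```

```bash
python3 st.py; python3 ms.py 12
```

```text
t 19.9 j [-0.07  0.78  0.35  1.72 -0.19  0.84] gap 0.013256345067750756
f dial [ 5.63 -3.69 23.39] tq [-0.822 -0.813  0.134]
pos [ 0.2 -0.2 21.5] yaw -64.41 tilt [-0.005  0.001]
mark (np.float64(-5.744134911851611), np.float32(61.901535)) ticks [np.float64(30.01), np.float64(64.77), np.float64(0.0)]
ptr 0.043 (np.float64(11.948643699000032), np.float32(76.0822))
ptr 0.048 (np.float64(11.907452657841333), np.float32(77.018295))
ptr 0.051 (np.float64(11.796558618319757), np.float32(78.86119))
```

>>> step_arm(
  targets=[
    [[3, 0, 0], [0, 0, 0], 0],
    [[3, 0, 0], [0, 0, 0], 0],
    [[3, 0, 0], [0, 0, 0], 0],
    [[3, 0, 0], [0, 0, 0], 0],
    [[2.5, 0, 0], [0, 0, 0], 0],
    [[1.5, 0, 0], [0, 0, 0], 0],
    [[1, 0, 0], [0, 0, 0], 0],
    [[0.4, 0, 0], [0, 0, 0], 0],
    [[0, 0, 0], [0, 0, 0], 0],
    [[0, 0, 0], [0, 0, 0], 0],
  ],
)

```text
clock: 21.0
tcp_pos: [0.5232, -0.0117, 0.1148]
orientation: [0.428, 0.208, 0.705, -0.526]
wrist_force: [8.6, 5.1, 22.3]
finger_gap: 0.0129
```

```bash
python3 st.py; python3 ms.py -5;python3 - <<'E'
from h import *
s=get_state();im=read_camera('wrist'); cv2.imwrite('pics/w6.png',np.hstack([im[60:320,60:360],cv2.resize(rect(im,cam('wrist',s),D['o'],D['Rd'],ext=.08),(260,260))])[:,:,::-1])
E
```

```text
t 21.0 j [-0.07  0.78  0.35  1.72 -0.19  1.14] gap 0.012923630563407005
f dial [ 4.86 -2.56 23.81] tq [-0.817 -0.832  0.129]
pos [ 0.3 -0.2 21.5] yaw -81.72 tilt [-0.005  0.001]
mark (np.float64(-5.738870275567569), np.float32(62.343994)) ticks [np.float64(33.23), np.float64(0.0), np.float64(86.09)]
ptr 0.043 (np.float64(-5.56254050034576), np.float32(79.55444))
ptr 0.048 (np.float64(-5.515907765615582), np.float32(81.556656))
ptr 0.051 (np.float64(-5.423216410605997), np.float32(81.451035))
```

View pics/w6.png

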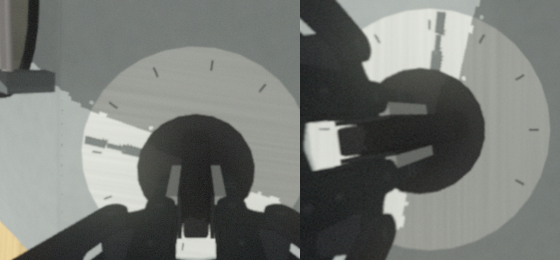

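>>> step_arm(
  targets=[
    [[0, 0, 0], [-0.1, 0, 0], 0],
    [[0, 0, 0], [-0.1, 0, 0], 0],
    [[0, 0, 0], [-0.2, 0, 0], 0],
    [[0, 0, 0], [-0.2, 0, 0], 0],
    [[0, 0, 0], [-0.2, 0, 0], 0],
    [[0, 0, 0], [-0.2, 0, 0], 0],
    [[0, 0, 0], [0, 0, 0], 0],
    [[0, 0, 0], [0, 0, 0], 2],
    [[0, 0, 0], [0, 0, 0], 4],
    [[0, 0, 0], [0, 0, 0], 5],
  ],
)

```text
clock: 22.15
tcp_pos: [0.5266, -0.0108, 0.1189]
orientation: [0.425, 0.206, 0.707, -0.527]
wrist_force: [0.3, -0.5, -0.0]
finger_gap: 0.0484
```

```bash
python3 st.py; python3 ms.py -5
```

```text
t 22.15 j [-0.06  0.79  0.38  1.74 -0.19  1.14] gap 0.048420977317643686
f dial [-0.12  0.53  0.04] tq [-0.023  0.491  0.059]
pos [-0.3 -0.1 26.9] yaw -81.66 tilt [ 0.002 -0.001]
mark (np.float64(-5.7943509260001145), np.float32(62.62355)) ticks [np.float64(34.07), np.float64(0.0), np.float64(90.1)]
ptr 0.043 (np.float64(-5.589197258897776), np.float32(77.48338))
ptr 0.048 (np.float64(-5.615866099921258), np.float32(80.1781))
ptr 0.051 (np.float64(-5.467061177185007), np.float32(80.627945))
```

Aligned within about 0.2°. Retreat straight out and check from further away.

>>> step_arm(
  targets=[
    [[0, 0, 0], [-0.5, 0, 0], 5],
    [[0, 0, 0], [-1, 0, 0], 5],
    [[0, 0, 0], [-1, 0, 0], 5],
    [[0, 0, 0], [-1, 0, 0], 5],
    [[0, 0, 0], [-1, 0, 0], 5],
    [[0, 0, 0], [-1, 0, 0], 5],
    [[0, 0, 0], [-1, 0, 0], 5],
    [[0, 0, 0], [-1, 0, 0], 5],
    [[0, 0, 0], [-1, 0, 0], 5],
    [[0, 0, 0], [0, 0, 0], 5],
  ],
)

```text
clock: 23.25
tcp_pos: [0.5745, 0.0027, 0.1899]
orientation: [0.426, 0.207, 0.706, -0.526]
wrist_force: [0.0, 0.6, 0.5]
finger_gap: 0.0504
```

```bash
python3 st.py; python3 ms.py -5;python3 - <<'E'
from h import *
s=get_state();im=read_camera('wrist'); sc=read_camera('scene'); cv2.imwrite('pics/w7.png',np.hstack([cv2.resize(rect(im,cam('wrist',s),D['o'],D['Rd'],ext=.08),(400,400)),cv2.resize(sc[110:270,200:360],(400,400))])[:,:,::-1])
E
```

```text
t 23.25 j [-0.04  0.89  0.73  2.   -0.18  1.16] gap 0.05040489728349166
f dial [ 0.13 -0.61  0.52] tq [-0.018  0.519  0.008]
pos [-3.000e-01 -1.000e-01  1.136e+02] yaw -81.66 tilt [-0.    -0.001]
mark (np.float64(-5.873310564220563), np.float32(61.016296)) ticks [np.float64(29.93), np.float64(58.98), np.float64(89.47)]
ptr 0.043 (np.float64(-5.704483780482183), np.float32(71.47115))
ptr 0.048 (np.float64(-5.68523653673927), np.float32(71.19803))
ptr 0.051 (np.float64(-5.593296596601564), np.float32(69.41861))
```

View pics/w7.png

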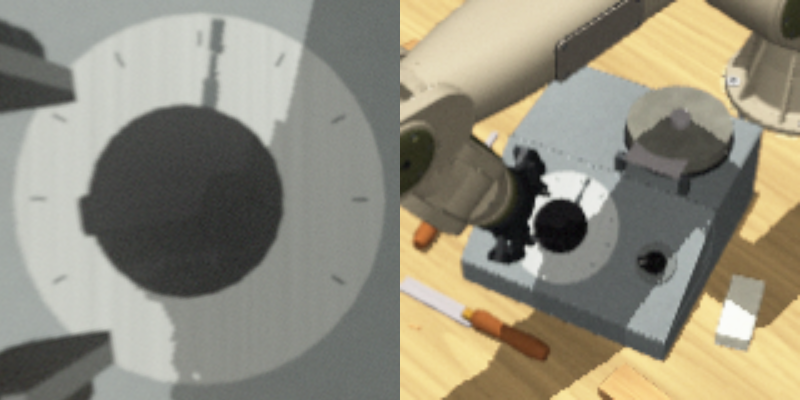

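The picture shows the pointer running straight into the index mark (left panel, pointer at about (210,95), mark at about (216,38)). The fingers are clear, and the speed knob and chisels sit where they were.

```bash
python3 -c "
from workcell import *
print(hand_in())"
```

```text
the job is handed in; nothing more can be done
None
```

The dial's pointer is in line with the index mark, and I handed the job in at about 23 s of the 64 s allowed.

**What I did:** I gripped the knob's bar and pushed it in to the clutch, about 7 mm in. I held 22–24 N of push while turning it about 95° clockwise. Then I eased it out while still gripping, let go, and backed away about 9 cm.

**Last checks:**
- **Alignment:** with the wrist camera after release, the mark reads −5.9° and the pointer −5.6° to −5.7°, a gap of 0.2–0.3°. That is within the measuring noise.
- **Contact:** wrist force was about zero after release, and the fingers are clear of everything.
- **Other items:** the speed knob and the items near the machine looked unmoved in the last scene picture. I did not compare the whole bench.
- **Knob out:** I judged it to have sprung back because its push force fell to zero as I backed out. I did not measure its height.

**Shortfall on the way:** the first tilted pose hit joint limits and stopped about 1.4 cm and 1° short. I corrected this on the way down, before touching the knob.

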